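# Unsnap the battery cover of a robot control box

### The arm

A 6-joint arm with a two-finger parallel gripper is mounted at the origin on the work surface. World frame = base frame: x ahead of the robot, y to its left, z up, the work surface at z = 0. Lengths are in m, angles in degrees, forces in N, time in s.
With the tool pointing down it reaches from about 0.325 to 0.775 m from the base axis. Payload 5.5 kg.
Tool frame: the origin (TCP) lies on the centre line of the jaws, within the pads' length; the fingertips stand 11 mm ahead of it and the grasp point (between the pads) lies 8 mm behind it (env.tips_ahead is the distance from the TCP to the fingertips, in m); z points along the fingers, y is the line along which they close (so a half turn about z gives the same grasp; the last joint's range is limited). The gripper opens to 85 mm and grips with 20 to 120 N. Pads are 22 mm wide; open, the fingers measure 114 mm over their backs; the gripper's body (76 mm by 85 mm) begins 54 mm behind the grasp point. The pads swing forward as they close: fully open they stand 13 mm farther back than shut.
Start: joints at [-70.113, 5.22, 70.514, -0, 104.267, -3.249], TCP at [0.236, -0.552, 0.242] pointing down, gripper open.
Joint ranges: [-164.24, 164.24], [-49.07, 125.15], [9.68, 141.18], [-86.29, 266.29], [3.28, 154.24], [-151.56, 151.56]. Speed limits (degrees/s): [147.25, 147.25, 172.46, 180, 180, 180].

### API

Orientations are given as a 3x3 rotation matrix whose columns are the frame's x, y, z axes.
In Python, from bench import env, imaging gives the robot as it stands (env), with the cameras (imaging).
- The arm moves only by the shell command python3 inch.py 'ROWS' [FORCE]. ROWS is a JSON list of rows, 1 to 5 of them, each of 7 numbers: dx, dy, dz in m, then a rotation vector rx, ry, rz in degrees, then the opening from 0.0 (shut) to 1.0 (fully open); each row shifts and turns the commanded pose from where the row before left it, along the tool's axes as they then stand; what a row does not reach is not made up. A row lasts 1/12 s, in which the tool goes at most 0.0417 m and 7.16 degrees, less where a joint would pass 70% of its speed; a pose out of reach is approached as far as the arm can. The fingers move at their own pace and stop on an object; FORCE is the grip in N (left out, the last holds). Time passes only in rows, so rows that do not move let the fingers close. It prints the time, the measured TCP pose, the force, the opening and the grip force at its end.
- env.state(): the state, without advancing time (a new reading comes with each control period).
- imaging.read_camera(name): name is "scene" or "top" or "wrist"; returns the picture (400x640x3 uint8, red, green, blue); there is no depth.
- imaging.get_calibration(name): a dict with "fx", "fy", "cx", "cy" (pixels), "rvec" (rotation vector, rad) and "tvec" (3), from world to camera coordinates, as OpenCV has them. Camera axes: x right, y down, z forward; pixel columns grow to the right and rows downward; lengths in m; the calibration is good to about 2 mm. The wrist camera is an equidistant fisheye: a pixel r from the principal point sees the ray r / f radians off the axis. A picture is of the moment at which its call begins: read the wrist's pose just before it. get_calibration takes no time and is no camera call; for the wrist camera it gives the pose at the moment of the call.
- env.hand_in(): hands the job in; it is judged then, once.
The state is a dict: "time_s": time; "q": joint angles; "qvel": joint speeds; "joint_torque": joint torques, N m; "ee_pos": TCP position; "orientation": TCP orientation; "contact_force": force on the tool from outside, world axes, zero at the start; "wrist_torque": the same for the moment, N m; "finger_gap": opening from 0.0 (shut) to 1.0 (fully open); "gripper_force": force on a finger pad.
Only numpy, scipy, OpenCV 4.12 (cv2) and the standard library are available. Lean on these libraries where they do the work, as an engineer would, in place of code of your own. Each camera call takes 0.05 s, during which the arm holds its last target. There are 200 camera calls.

### The job

Take the battery cover off the sloping face of the white control box: squeeze its springy snap tab inward, towards the rib on the cover, and while holding it so swing that end up and draw the cover's tongues out from under the upper lip. Squeeze just firmly enough and do not yank a cover that is still caught. Lay the cover down flat, right way up, in the shallow cream tray (do not drop it), let go, and leave the other things where they are.

Things in the scene. Friction and masses are not known exactly. Their poses are not given: they have to be found in the camera images.
- console: White control box, fixed to the table, 136 (x) by 130 (y) mm. Origin at the centre of its underside, z up, x from its low front to its high back. Its top face slopes 25 degrees, from 52 mm high in front to 119 mm at the back. The cover sits in a pocket of this face; the seated cover's origin is 80 mm above this origin. Battery bay below. Over 40 N between cover and box (summed) breaks it.
- lip (a point): Middle of the front lower edge of the fixed lip at the pocket's upper end, as seated 51 mm up the slope from the cover's origin and 4.6 mm above its underside. The lip, 3.4 mm thick, covers the cover's tongues by 6 mm; there is 6 mm of free depth under the tongues.
- sill (a point): Middle of the upper inner edge of the pocket's front sill, under which the tab's hook catches; as seated 51 mm down the slope from the cover's origin. Sill and side walls stand flush with the cover's outer face (4 to 4.5 mm above its underside), nothing in front of them stands higher.
- cover: Loose dark grey cover, plate 100 (x) by 90 (y) by 4 mm, 0.08 to 0.15 kg. Origin: centre of the plate's underside; x up the slope from the tab's end to the tongues' end, z out of the outer face. Two ribs below: on a flat floor its underside lies 5 mm up. Seated it has 1 mm of play down the slope, 3 mm up. Over 70 N on each finger (140 N summed) breaks it.
- tongues (a point): Tip of the cover's tongues (mid-thickness, x = 57 mm, z = 2 mm in the cover's frame): two flat tongues, 3 mm thick, 7 mm long, under the lip. With the tab pressed, swing the cover about this end, tab's end up by 20 to 25 degrees until the plate is about level, then draw it over 10 mm towards its -x.
- tab_face (a point): On the outer (-x) face of the snap tab, at x = -48, z = 12 mm in the cover's frame; moves with the tab. Tab: 20 mm wide, 5 mm thick, top at z = 19 mm, no motion sideways. Pressed towards +x it slides 7.5 mm to a stop (spring 8 N at first, 20 N at the stop). Its hook reaches 4.5 mm under the sill and is free from about 5.5 mm of travel on.
- rib (a point): Middle of the rigid grip rib on the cover: 32 mm wide (y), from x = -11 to -4 mm in the cover's frame, top at z = 19 mm. Tab's outer face to the rib's far face: 44 mm, or 36.5 mm with the tab fully pressed. This point is at x = -7.5, z = 12 mm.
- tray: Shallow open cream tray fixed to the table, 190 (x) by 160 (y) mm outside, walls 5 mm thick and 18 mm high, floor 5 mm thick. Origin at the centre of its underside, z up.
- screwdriver: Screwdriver with a black handle, lying on the table between box and tray; leave alone.
- slug_a: Blue aluminium cylinder, 32 mm across, 50 mm tall, standing; origin at the centre of its underside; leave alone.
- slug_b: Blue aluminium cylinder, 32 mm across, 32 mm tall, standing; leave alone.
- motor: Small black gear motor, 55 x 42 x 42 mm with a steel shaft; leave alone.
- screwjar: Glass jar with a steel cap, 56 mm across, 75 mm tall; leave alone.
- block: Aluminium block 40 x 40 x 30 mm; leave alone.
- wrench: Steel wrench lying on the table; leave alone.

How it is judged (in metres and radians):
On the way:
1. the cover is off the box, held clear of it in the fingers (distance of cover from where it was at the start of the episode above 0.06 m and contact force between the fingers and cover above 1 N and contact force between cover and console below 0.1 N), for 0.2 s.
At the end, for the whole second after the job is handed in: The cover lies flat (within 0.1 rad) and right way up on the floor of the tray, wholly inside its walls (centre within 55 mm along and 50 mm across the tray's middle, underside 4 to 16 mm above the tray's underside), released and at rest (z of cover in the frame of tray between 0.004 and 0.016 m and angle between cover's own z axis and vertical below 0.1 rad and x of cover in the frame of tray between -0.055 and 0.055 m and y of cover in the frame of tray between -0.05 and 0.05 m and contact force between cover and tray above 0.2 N and linear speed of cover below 0.02 m/s and contact force between the fingers and cover below 0.05 N); the robot touches nothing.
It fails at once if the cover is squeezed or pushed with more than 140 N in all (both fingers' forces summed) (contact force between the fingers and cover above 140 N).
It fails at once if the cover is yanked or forced against the box with more than 40 N (all their contacts summed) (contact force between cover and console above 40 N).
It fails at once if the cover is dropped: falling faster than 0.45 m/s while nothing touches it (linear speed of cover above 0.45 m/s and contact force between anything else and cover below 0.02 N).
It fails at once if a bystander is moved by more than 20 mm (distance of any of screwdriver, slug_a, slug_b, motor, screwjar, block, wrench from where it was at the start of the episode above 0.02 m).
It also fails if it takes over 51 s, if anything falls off the work surface, if the arm or the gripper's body presses on something with over 40 N, if the wrist force passes 120 N, or if a joint passes its speed limit or range.

## Working session

There is one attempt and no reset: what is moved stays moved. The work goes in short steps, Python scripts to look and compute and a shell command to move; the robot and the scene stay as the last step left them, time stands still between calls to the robot, and variables do not carry over. Pictures are saved under pics/ and viewed, at most 12 in all, crops included, and the job is handed in when it is done.

```bash
ls; mkdir -p pics; python3 - <<'E'
from bench import env, imaging
import cv2
for n in ["scene","top"]:
    im=imaging.read_camera(n); cv2.imwrite(f"pics/{n}0.png",im[:,:,::-1])
    c=imaging.get_calibration(n); print(n,c)
s=env.state(); print(s["time_s"],s["ee_pos"],s["orientation"],env.tips_ahead)
E
```

```text
bench.py
inch.py
pics
scene {'fx': 443.7281992115379, 'fy': 443.7281992115379, 'cx': 325.0912992093265, 'cy': 198.80296357618184, 'rvec': array([ 1.57534645,  2.22855031, -0.66140207]), 'tvec': array([ 0.16141587, -0.41925841,  1.54573742])}
top {'fx': 371.401917237307, 'fy': 371.401917237307, 'cx': 322.39586592037926, 'cy': 201.38041208231954, 'rvec': array([ 2.25675792, -1.9498412 ,  0.20247248]), 'tvec': array([-0.05679347,  0.59425717,  1.24844969])}
0.1 [ 0.23568148 -0.55153119  0.24122448] [[ 9.19576915e-01  3.92909613e-01 -5.77412969e-04]
 [ 3.92910012e-01 -9.19575331e-01  1.71281207e-03]
 [ 1.42005605e-04 -1.80193377e-03 -9.99998366e-01]] 0.011
```

View pics/scene0.png

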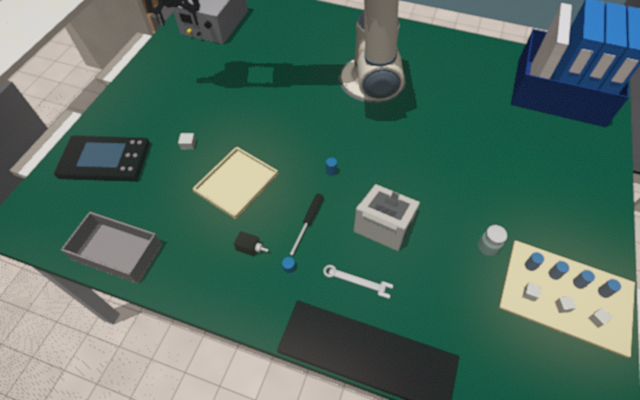

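View pics/top0.png

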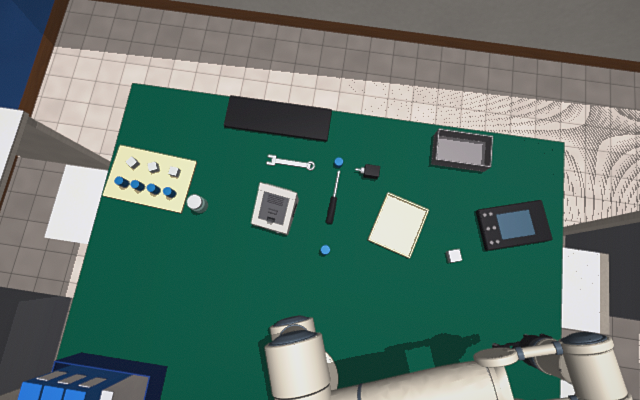

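The scene picture has the box at about (387,215) and the tray at (235,181). In the top view they're at (274,208) and (398,225). I'll enlarge both.

```bash
cat > h.py <<'E'
import numpy as np, cv2
from bench import env, imaging
def cal(n):
    c=imaging.get_calibration(n); return cv2.Rodrigues(c["rvec"])[0],np.array(c["tvec"]).ravel(),c
def ray(n,u,v):
    R,t,c=cal(n); d=R.T@np.array([(u-c["cx"])/c["fx"],(v-c["cy"])/c["fy"],1]); return -R.T@t,d
def onz(n,u,v,z):
    o,d=ray(n,u,v); return o+d*(z-o[2])/d[2]
def proj(n,P):
    c=imaging.get_calibration(n); K=np.array([[c["fx"],0,c["cx"]],[0,c["fy"],c["cy"]],[0,0,1]])
    return cv2.projectPoints(np.asarray(P,float).reshape(-1,1,3),c["rvec"],c["tvec"],K,None)[0].reshape(-1,2)
E
python3 - <<'E'
import cv2,numpy as np
t=cv2.imread("pics/top0.png"); s=cv2.imread("pics/scene0.png")
def crop(im,x,y,w,h,k):
    c=cv2.resize(im[y:y+h,x:x+w],None,fx=k,fy=k,interpolation=cv2.INTER_CUBIC)
    for i in range(0,w,10):
        cv2.putText(c,str(x+i),(i*k,8),0,.3,(0,255,255),1); cv2.line(c,(i*k,10),(i*k,16),(0,255,255),1)
    for i in range(10,h,10): cv2.putText(c,str(y+i),(0,i*k+3),0,.3,(0,255,255),1)
    return c
a=np.hstack([crop(t,245,175,57,65,7),crop(s,350,182,57+0,65,7)])
a=np.hstack([crop(t,248,177,50,60,8),crop(s,352,182,50,60,8)])
cv2.imwrite("pics/c1.png",a)
a=np.hstack([crop(t,363,188,70,75,5),crop(s,190,144,90,75,5)])
cv2.imwrite("pics/c2.png",a)
s
E
```

```text
(no output)
```

View pics/c1.png

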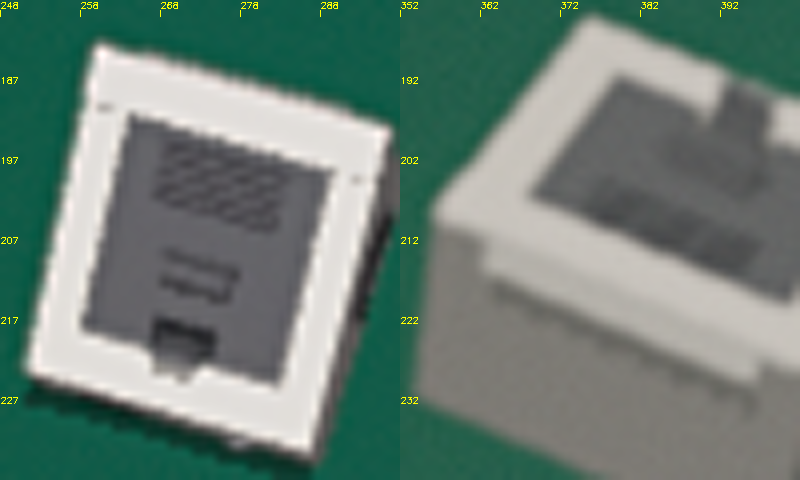

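View pics/c2.png

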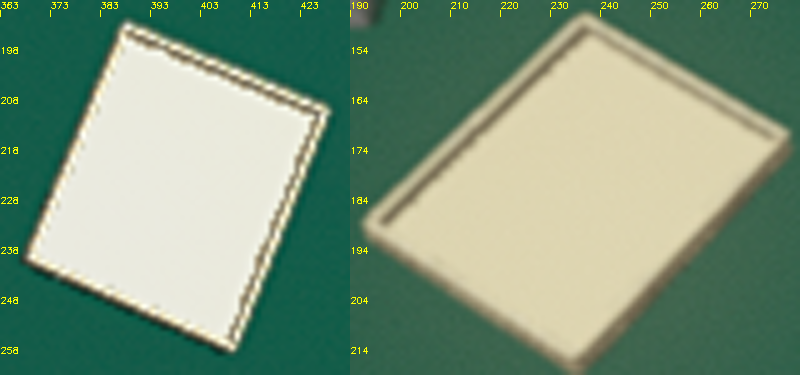

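```bash
cat > fit.py <<'E'
from h import *
from scipy.optimize import least_squares
def Rz(a): c,s=np.cos(a),np.sin(a); return np.array([[c,-s,0],[s,c,0],[0,0,1]])
a=np.radians(25); Rs=np.array([[np.cos(a),0,-np.sin(a)],[0,1,0],[np.sin(a),0,np.cos(a)]])
def console(p,P): return Rz(p[2])@P+[p[0],p[1],0]
# top view corners
cons=[((68,65,.119e3),(260,181.5)),((68,-65,119),(297,193)),((-68,-65,52),(287,234.5)),((-68,65,52),(251.5,223.5))]
cov=[((51,45,8),(264.25,191.1)),((51,-45,8),(289.9,198.5)),((-51,-45,4.3),(282.75,225.1)),((-51,45,4.3),(258.4,218))]
sc=[((68,-65,119),(356.5,207.9)),((-68,-65,52),(375.75,183.5))]
def res(p,full=False):
    r=[]
    for P,uv in cons: r.append(proj("top",console(p,np.array(P)/1e3))[0]-uv)
    for P,uv in sc: r.append(proj("scene",console(p,np.array(P)/1e3))[0]-uv)
    for P,uv in cov:
        q=Rs@(np.array(P)/1e3)+[p[3],0,.080]; r.append(proj("top",console(p,q))[0]-uv)
    return np.array(r) if full else np.ravel(r)
if __name__=="__main__":
    p0=onz("top",274,208,.08); s=least_squares(res,[p0[0],p0[1],0,0],loss="soft_l1",x_scale=[.1,.1,.1,.1]); p=s.x
    print(p[:2],np.degrees(p[2]),p[3]); print(res(p,1).round(1).tolist())
    tr=[((95,80),(388,192.5)),((95,-80),(428.5,209.5)),((-95,-80),(410,258)),((-95,80),(368.5,239.5))]
    f=lambda q:np.ravel([proj("top",console(q,np.array([*P,18])/1e3))[0]-uv for P,uv in tr])
    t0=onz("top",398,225,.018); t=least_squares(f,[t0[0],t0[1],0]).x; print("tray",t[:2],np.degrees(t[2]),f(t).round(1))
    print([onz("scene",*x,.018).round(3) for x in [(237,147),(278,171),(235,217)]], (console(t,np.array([-.095,-.08,.018])),console(t,np.array([-.095,.08,.018])),console(t,np.array([.095,.08,.018]))))
    o=console(p,np.array([p[3],0,.08])); R=Rz(p[2])@Rs; print("cover",o,R)
    s=env.state(); np.set_printoptions(precision=4,suppress=True)
    # desired tool: z=-cover z, y = +-cover x
    E=np.array(s["orientation"])
    for sg in (1,-1):
        z=-R[:,2]; y=sg*R[:,0]; W=np.c_[np.cross(y,z),y,z]
        print(sg,np.degrees(cv2.Rodrigues(E.T@W)[0]).ravel())
E
python3 fit.py
```

```text
[0.54158338 0.19267829] -8.147575535558932 0.0038787056703283697
[[0.1, 1.1], [-0.4, 0.2], [-0.7, -0.6], [-0.6, -0.1], [-1.9, -0.4], [-1.6, 0.2], [-0.1, -0.4], [-0.5, -0.4], [-0.1, 0.3], [-0.4, 0.1]]
tray [ 0.5608619  -0.25305122] -15.393538405979362 [-0.1 -0.3  0.3  0.   0.1 -0.  -0.3  0.2]
[array([ 0.449, -0.297,  0.018]), array([ 0.492, -0.144,  0.018]), array([ 0.676, -0.194,  0.018])] (array([ 0.4480342 , -0.30496375,  0.018     ]), array([ 0.49050578, -0.15070369,  0.018     ]), array([ 0.6736896, -0.2011387,  0.018    ]))
cover [0.54542293 0.19212859 0.08      ] [[ 0.89715981  0.14172325 -0.41835249]
 [-0.12844488  0.98990632  0.05989483]
 [ 0.42261826  0.          0.90630779]]
1 [-22.8493  12.744  -57.7651]
-1 [ 14.7725  26.4863 118.9873]
```

```bash
R='[0.021,-0.025,0,0,0,0,1]'
python3 inch.py '[[0.021,-0.025,0,0,0,0,1],[0.021,-0.025,0,0,0,0,1],[0.021,-0.025,0,0,0,0,1],[0.021,-0.025,0,0,0,0,1],[0.021,-0.025,0,0,0,0,1]]'
python3 inch.py '[[0.021,-0.025,0,0,0,0,1],[0.021,-0.025,0,0,0,0,1],[0.021,-0.025,0,0,0,0,1],[0.021,-0.025,0,0,0,0,1],[0.021,-0.025,0,0,0,0,1]]'
python3 inch.py '[[0.021,-0.025,0,0,0,0,1],[0.021,-0.025,0,0,0,0,1],[0.021,-0.025,0,0,0,0,1],[0.021,-0.025,0,0,0,0,1],[0.021,-0.025,0,0,0,0,1]]'
python3 inch.py '[[0.021,-0.025,0,0,0,0,1],[0.021,-0.025,0,0,0,0,1],[0.021,-0.025,0,0,0,0,1],[0.021,-0.025,0,0,0,0,1],[0.021,-0.025,0,0,0,0,1]]'
python3 inch.py '[[0.021,-0.025,0,0,0,0,1],[0.021,-0.025,0,0,0,0,1],[0.021,-0.025,0,0,0,0,1],[0.021,-0.025,0,0,0,0,1],[0,0,0,0,0,0,1]]'
python3 inch.py '[[0,0,0,-2.2,1.3,-5.8,1],[0,0,0,-2.2,1.3,-5.8,1],[0,0,0,-2.2,1.3,-5.8,1],[0,0,0,-2.2,1.3,-5.8,1],[0,0,0,-2.2,1.3,-5.8,1]]'
python3 inch.py '[[0,0,0,-2.2,1.3,-5.8,1],[0,0,0,-2.2,1.3,-5.8,1],[0,0,0,-2.2,1.3,-5.8,1],[0,0,0,-2.2,1.3,-5.8,1],[0,0,0,-2.2,1.3,-5.8,1]]'
cat > go.py <<'E'
# delta in tool axes to cover-frame target of the TCP
from h import *
from fit import Rs,Rz
import sys
np.set_printoptions(precision=4,suppress=True)
def tool_in_cover(o,R):
    s=env.state(); E=np.array(s["orientation"]); t=np.array(s["ee_pos"]); return R.T@(t-o),E,t,s
E
python3 - <<'E'
from h import *
from fit import *
s=env.state();E=np.array(s["orientation"]);t=np.array(s["ee_pos"]);np.set_printoptions(precision=4,suppress=True)
o=np.array([.5454,.1921,.08]);R=Rz(np.radians(-8.15))@Rs
print("tcp in cover",R.T@(t-o)); W=np.c_[np.cross(R[:,0],-R[:,2]),R[:,0],-R[:,2]]
print("rot left",np.degrees(cv2.Rodrigues(E.T@W)[0]).ravel(), "delta tool",E.T@(o+R@[-.022,0,.14]-t)); print(s["q"])
c=imaging.get_calibration("wrist"); print(c)
im=imaging.read_camera("wrist"); cv2.imwrite("pics/w1.png",im[:,:,::-1])
E
```

```text
time_s: 0.52
ee_pos: [0.2832, -0.394, 0.2416]
orientation: [[0.92, 0.393, -0.0], [0.393, -0.92, 0.001], [-0.0, -0.001, -1.0]]
contact_force: [-0.1, -0.9, 0.9]
finger_gap: 0.999
gripper_force: 0.0
time_s: 0.93
ee_pos: [0.3306, -0.2378, 0.2419]
orientation: [[0.92, 0.393, -0.0], [0.393, -0.92, 0.0], [-0.0, -0.0, -1.0]]
contact_force: [1.0, -1.3, 0.5]
finger_gap: 0.998
gripper_force: 0.0
time_s: 1.35
ee_pos: [0.378, -0.0815, 0.242]
orientation: [[0.92, 0.393, -0.0], [0.393, -0.92, 0.0], [-0.0, -0.0, -1.0]]
contact_force: [0.3, -0.2, -0.5]
finger_gap: 1.003
gripper_force: 0.0
time_s: 1.77
ee_pos: [0.4255, 0.0748, 0.242]
orientation: [[0.919, 0.393, -0.0], [0.393, -0.919, -0.0], [-0.0, -0.0, -1.0]]
contact_force: [1.2, -0.7, -0.2]
finger_gap: 1.001
gripper_force: 0.0
time_s: 2.18
ee_pos: [0.4636, 0.2024, 0.2404]
orientation: [[0.918, 0.397, -0.003], [0.397, -0.918, 0.001], [-0.002, -0.002, -1.0]]
contact_force: [-0.5, 0.2, -0.1]
finger_gap: 0.999
gripper_force: 0.0
time_s: 2.6
ee_pos: [0.4634, 0.1978, 0.2419]
orientation: [[0.602, 0.772, 0.205], [0.796, -0.599, -0.082], [0.059, 0.212, -0.975]]
contact_force: [-0.8, -0.1, 0.4]
finger_gap: 1.002
gripper_force: 0.0
time_s: 3.02
ee_pos: [0.4632, 0.1978, 0.2419]
orientation: [[0.131, 0.901, 0.412], [0.991, -0.122, -0.049], [0.006, 0.415, -0.91]]
contact_force: [-0.8, -0.4, -0.2]
finger_gap: 1.0
gripper_force: 0.0
tcp in cover [-0.006  -0.006   0.1814]
rot left [-0.4667 -0.5666  0.3987] delta tool [ 0.0057 -0.0156  0.0416]
[ 28.1862 -27.9467 102.489  -13.8234  85.094   34.5147]
{'fx': 309.70691628693146, 'fy': 309.70691628693146, 'cx': 323.5327882128184, 'cy': 198.73109880936656, 'rvec': array([-2.734 ,  0.2794, -0.5655]), 'tvec': array([-0.494 ,  0.2687,  0.2703])}
```

View pics/w1.png

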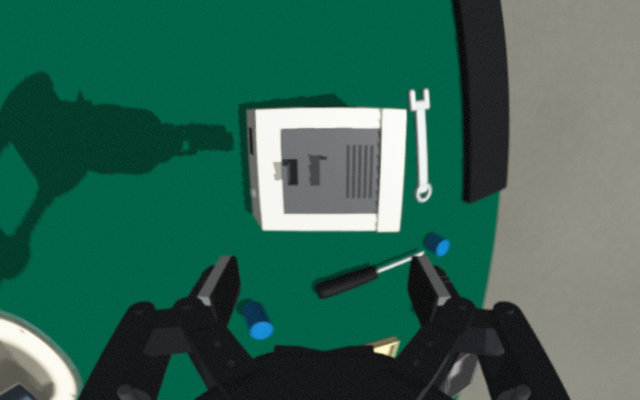

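The wrist view shows the cover pocket, with corners near (281,128), (379,130), (378,213) and (284,213). The tab is at about (285,172) and the rib at (317,170). I'll take an enlarged crop to refine these.

```bash
python3 - <<'E'
import cv2
im=cv2.imread("pics/w1.png"); x,y,w,h,k=240,95,175,145,4
c=cv2.resize(im[y:y+h,x:x+w],None,fx=k,fy=k,interpolation=cv2.INTER_CUBIC)
for i in range(0,w,10): cv2.putText(c,str(x+i),(i*k,8),0,.3,(0,0,255),1); cv2.line(c,(i*k,10),(i*k,14),(0,0,255),1)
for i in range(5,h,10): cv2.putText(c,str(y+i),(0,i*k+3),0,.3,(0,0,255),1)
cv2.imwrite("pics/w1c.png",c)
E
```

```text
(no output)
```

View pics/w1c.png

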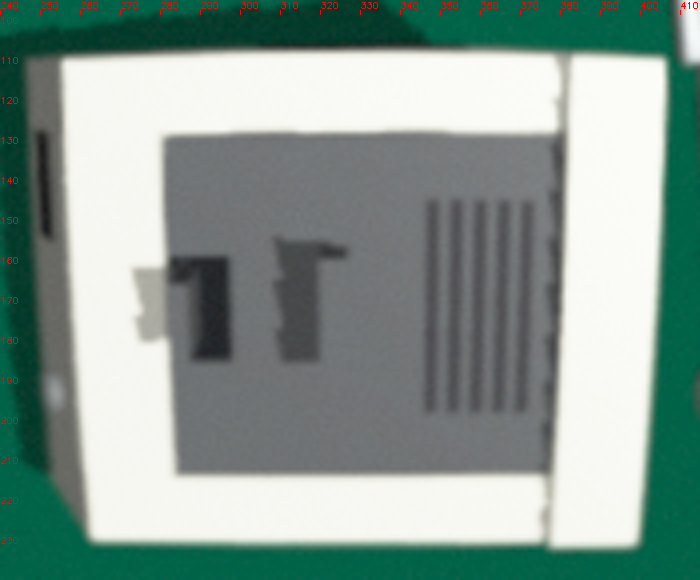

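```bash
cat > fit2.py <<'E'
from fit import *
W=np.load("w1cal.npz") if False else None
def projw(P,c):
    R=cv2.Rodrigues(c["rvec"])[0]; X=R@P+np.ravel(c["tvec"]); r=np.hypot(X[0],X[1]); th=np.arctan2(r,X[2])
    return np.array([c["cx"],c["cy"]])+c["fx"]*th*X[:2]/r
if __name__=="__main__":
    np.set_printoptions(precision=4,suppress=True)
    c=imaging.get_calibration("wrist")
    pk=[((-51,45,4.3),(281,129)),((-51,-45,4.3),(284,213.5)),((51,45,8),(379.5,129)),((51,-45,8),(377,213.5))]
    cn=[((-68,65,52),(255.5,109.5)),((-68,-65,52),(262,230.5)),((68,65,119),(406.5,109.5)),((68,-65,119),(399.5,231.5))]
    def f(p,wpk=1,wcn=.7):
        r=[(projw(console(p,Rs@(np.array(P)/1e3)+[p[3],0,.08]),c)-uv)*wpk for P,uv in pk]+[(projw(console(p,np.array(P)/1e3),c)-uv)*wcn for P,uv in cn]
        return np.ravel(r)
    s=least_squares(f,[.5416,.1927,-.14,.004],x_scale=.1); p=s.x
    print("wrist",p[:2],np.degrees(p[2]),p[3],console(p,np.array([p[3],0,.08]))); print(f(p,1,1).reshape(-1,2).round(1).tolist())
    s=least_squares(lambda p:np.r_[f(p),.7*res(p)],p,x_scale=.1,loss="soft_l1"); p=s.x
    print("joint",p[:2],np.degrees(p[2]),p[3],console(p,np.array([p[3],0,.08])))
E
python3 fit2.py
```

```text
wrist [0.543  0.1959] -6.926532330965135 0.002050313836077522 [0.545  0.1957 0.08  ]
[[-1.7, 0.0], [-1.1, -0.3], [2.1, 0.1], [1.1, 0.5], [-0.5, 0.7], [0.3, -0.6], [0.1, 0.5], [-0.1, -1.0]]
joint [0.5427 0.1957] -7.117987153679011 0.002696298014196289 [0.5454 0.1954 0.08  ]
```

```bash
cat > d.py <<'E'
import sys
from fit import *
np.set_printoptions(precision=4,suppress=True)
o=np.array([.5452,.1955,.08]);R=Rz(np.radians(-7.0))@Rs
s=env.state();E=np.array(s["orientation"]);t=np.array(s["ee_pos"])
tgt=np.array([float(v) for v in sys.argv[1:4]])
W=np.c_[np.cross(R[:,0],-R[:,2]),R[:,0],-R[:,2]]
print("tcp in cover",R.T@(t-o),"rot left",np.degrees(cv2.Rodrigues(E.T@W)[0]).ravel(),"delta cover->tool(y,x,z)",W.T@(o+R@tgt-t),"now-tool",E.T@(o+R@tgt-t))
E
python3 d.py -.0215 0 .065
```

```text
tcp in cover [-0.0061 -0.008   0.1812] rot left [-0.3813 -0.1444 -0.3055] delta cover->tool(y,x,z) [ 0.008  -0.0154  0.1162] now-tool [ 0.0076 -0.0146  0.1163]
```

```bash

python3 inch.py '[[0.002,-0.004,0.028,-0.4,-0.1,-0.3,0.65],[0.002,-0.004,0.028,0,0,0,0.65],[0.002,-0.004,0.028,0,0,0,0.65],[0.002,-0.003,0.028,0,0,0,0.65],[0,0,0.004,0,0,0,0.65]]' 30
python3 inch.py '[[0,0,0,0,0,0,0.65],[0,0,0,0,0,0,0.65]]'
python3 d.py -.0215 0 .065
python3 - <<'E'
from fit2 import *
c=imaging.get_calibration("wrist"); im=imaging.read_camera("wrist")[:,:,::-1].copy(); 
o=np.array([.5452,.1955,.08]);R=Rz(np.radians(-7.0))@Rs
for x,y,z in [(-48,-10,19),(-48,10,19),(-4,16,19),(-4,-16,19),(-11,16,19),(-11,-16,19),(-51,45,4.3),(-51,-45,4.3),(51,45,8)]:
    u=projw(o+R@(np.array([x,y,z])/1e3),c); cv2.circle(im,tuple(int(round(v*8)) for v in u),8,(0,0,255),-1,shift=3); print((x,y,z),u.round(1))
x,y,w,h,k=180,100,260,195,3
cc=cv2.resize(im[y:y+h,x:x+w],None,fx=k,fy=k,interpolation=cv2.INTER_CUBIC)
for i in range(0,w,20): cv2.putText(cc,str(x+i),(i*k,8),0,.3,(0,0,255),1)
for i in range(20,h,20): cv2.putText(cc,str(y+i),(0,i*k+3),0,.3,(0,0,255),1)
cv2.imwrite("pics/w2.png",cc)
E
```

```text
time_s: 3.48
ee_pos: [0.4974, 0.2003, 0.1238]
orientation: [[0.135, 0.903, 0.408], [0.991, -0.123, -0.056], [-0.0, 0.412, -0.911]]
contact_force: [0.2, 0.5, -1.8]
finger_gap: 0.65
gripper_force: 0.0
time_s: 3.65
ee_pos: [0.4995, 0.2017, 0.1319]
orientation: [[0.134, 0.899, 0.417], [0.991, -0.123, -0.052], [0.005, 0.421, -0.907]]
contact_force: [-0.2, 0.1, 1.0]
finger_gap: 0.651
gripper_force: 0.0
tcp in cover [-0.0199  0.0006  0.0665] rot left [-0.1281  0.043  -0.7283] delta cover->tool(y,x,z) [-0.0006 -0.0016  0.0015] now-tool [-0.0006 -0.0016  0.0015]
(-48, -10, 19) [280.8 246.2]
(-48, 10, 19) [278.7 218. ]
(-4, 16, 19) [348.7 208.4]
(-4, -16, 19) [347.8 253.8]
(-11, 16, 19) [337.5 208.5]
(-11, -16, 19) [337.2 254. ]
(-51, 45, 4.3) [274.3 158.9]
(-51, -45, 4.3) [282.7 278.6]
(51, 45, 8) [431.4 159.4]
```

View pics/w2.png

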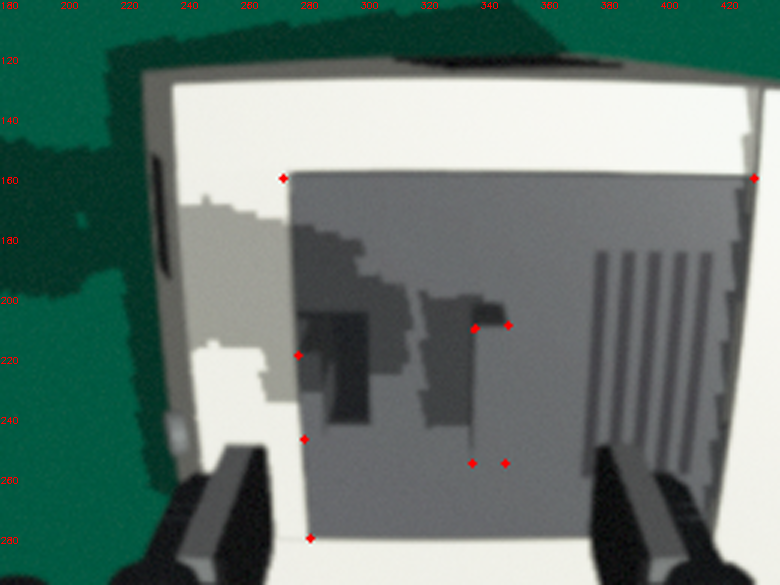

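```bash
python3 - <<'E'
from fit2 import *
c=imaging.get_calibration("wrist");s=env.state();E=np.array(s["orientation"]);t=np.array(s["ee_pos"])
for z in (13,11,8,5,2):
    print(z,[projw(t+E@(np.array([11,y,z])/1e3),c).round(1).tolist() for y in (-27.6,27.6)])
E
```

```text
13 [[270.7, 239.2], [375.7, 239.3]]
11 [[270.1, 240.9], [376.3, 240.9]]
8 [[269.2, 243.5], [377.2, 243.5]]
5 [[268.2, 246.1], [378.1, 246.2]]
2 [[267.3, 248.9], [379.1, 248.9]]
```

```bash

python3 inch.py '[[-0.0006,-0.0016,0.012,0,0,0,0.72],[0,0,0.012,0,0,0,0.72],[0,0,0.01,0,0,0,0.72],[0,0,0,0,0,0,0.72],[0,0,0,0,0,0,0.72]]' 30
python3 d.py -.0215 0 .016
python3 inch.py '[[0,0,0.006,0,0,0,0.72],[0,0,0.005,0,0,0,0.72],[0,0,0.003,0,0,0,0.72],[0,0,0,0,0,0,0.72],[0,0,0,0,0,0,0.72]]'
python3 d.py -.0215 0 .016
```

```text
time_s: 4.12
ee_pos: [0.5115, 0.1993, 0.0977]
orientation: [[0.133, 0.9, 0.415], [0.991, -0.122, -0.053], [0.003, 0.418, -0.908]]
contact_force: [-0.4, 0.1, 1.0]
finger_gap: 0.721
gripper_force: 0.0
tcp in cover [-0.0233 -0.0004  0.0303] rot left [-0.2703  0.1139 -0.644 ] delta cover->tool(y,x,z) [0.0004 0.0018 0.0143] now-tool [0.0004 0.0018 0.0143]
time_s: 4.53
ee_pos: [0.5177, 0.1989, 0.0862]
orientation: [[0.132, 0.899, 0.417], [0.991, -0.122, -0.052], [0.004, 0.42, -0.908]]
contact_force: [0.6, 0.1, 0.5]
finger_gap: 0.718
gripper_force: 0.0
tcp in cover [-0.0225  0.      0.0173] rot left [-0.17    0.0467 -0.6468] delta cover->tool(y,x,z) [-0.      0.001   0.0013] now-tool [-0.      0.001   0.0013]
```

```bash

python3 inch.py '[[0,0.001,0.001,0,0,0,0.66],[0,0,0,0,0,0,0.62],[0,0,0,0,0,0,0.6]]' 30
python3 d.py -.0215 0 .016
python3 inch.py '[[0,0,0,0,0,0,0.57],[0,0,0,0,0,0,0.54]]'
python3 inch.py '[[0,0,0,0,0,0,0.51],[0,0,0,0,0,0,0.48]]'
python3 inch.py '[[0,0,0,0,0,0,0.46],[0,0,0,0,0,0,0.44]]'
python3 d.py -.0215 0 .016
```

```text
time_s: 4.78
ee_pos: [0.5189, 0.1989, 0.086]
orientation: [[0.132, 0.899, 0.417], [0.991, -0.122, -0.052], [0.004, 0.42, -0.908]]
contact_force: [-1.3, -0.2, 0.8]
finger_gap: 0.598
gripper_force: 0.7
tcp in cover [-0.0215  0.0002  0.0167] rot left [-0.1751  0.0257 -0.656 ] delta cover->tool(y,x,z) [-0.0002 -0.      0.0007] now-tool [-0.0002  0.      0.0007]
time_s: 4.95
ee_pos: [0.5183, 0.199, 0.0856]
orientation: [[0.132, 0.9, 0.415], [0.991, -0.122, -0.052], [0.004, 0.419, -0.908]]
contact_force: [-3.6, 0.8, 0.9]
finger_gap: 0.54
gripper_force: 1.7
time_s: 5.12
ee_pos: [0.5183, 0.199, 0.0859]
orientation: [[0.132, 0.9, 0.416], [0.991, -0.122, -0.052], [0.004, 0.419, -0.908]]
contact_force: [-6.2, -0.4, 2.2]
finger_gap: 0.48
gripper_force: 10.0
time_s: 5.28
ee_pos: [0.5194, 0.1989, 0.087]
orientation: [[0.132, 0.899, 0.418], [0.991, -0.122, -0.051], [0.005, 0.422, -0.907]]
contact_force: [-2.9, -0.7, 4.3]
finger_gap: 0.448
gripper_force: 16.7
tcp in cover [-0.0206  0.0003  0.0173] rot left [-0.0637  0.0039 -0.6586] delta cover->tool(y,x,z) [-0.0003 -0.0009  0.0013] now-tool [-0.0003 -0.0009  0.0013]
```

```bash

python3 inch.py '[[0,0,0,0,0,0,0.42],[0,0,0,0,0,0,0.38],[0,0,0,0,0,0,0.36],[0,0,0,0,0,0,0.36]]' 32
python3 d.py -.0215 0 .016
python3 - <<'E'
from h import *
im=imaging.read_camera("wrist")[:,:,::-1]; cv2.imwrite("pics/w3.png",cv2.resize(im[130:330,200:460],None,fx=3,fy=3,interpolation=cv2.INTER_CUBIC))
E
```

```text
time_s: 5.62
ee_pos: [0.5198, 0.1989, 0.0876]
orientation: [[0.132, 0.898, 0.419], [0.991, -0.122, -0.051], [0.005, 0.422, -0.906]]
contact_force: [-3.8, -1.8, 6.6]
finger_gap: 0.418
gripper_force: 32.5
tcp in cover [-0.02    0.0003  0.0177] rot left [-0.0092 -0.013  -0.6764] delta cover->tool(y,x,z) [-0.0003 -0.0015  0.0017] now-tool [-0.0003 -0.0015  0.0017]
```

View pics/w3.png

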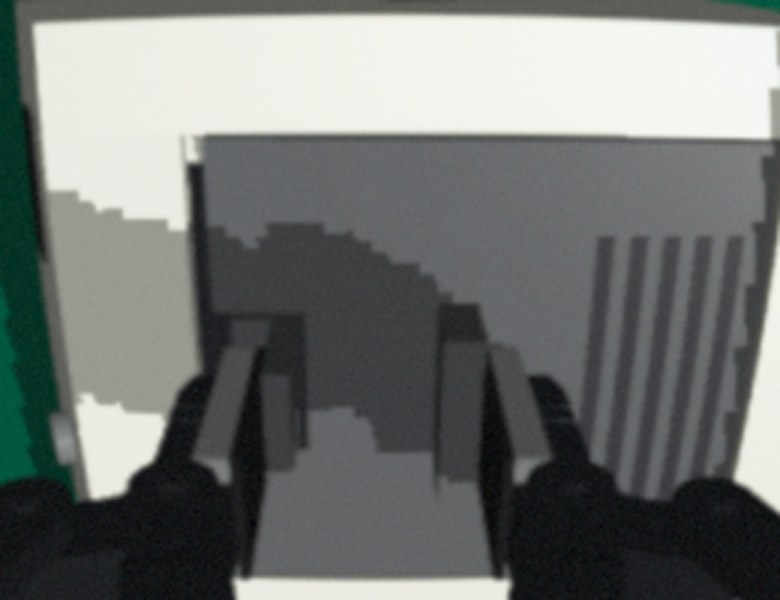

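The tab is fully pressed: the gap is 35.5 mm at 32 N, and a dark gap has opened at the sill. Next I'll swing the cover about the lip edge.

```bash

python3 inch.py '[[0,0.0008,-0.0037,3,0,0,0.36],[0,0.0008,-0.0037,3,0,0,0.36],[0,0,0,0,0,0,0.36]]'
python3 d.py 0 0 0
```

```text
time_s: 5.92
ee_pos: [0.5188, 0.199, 0.0947]
orientation: [[0.133, 0.938, 0.321], [0.991, -0.128, -0.038], [0.005, 0.323, -0.946]]
contact_force: [0.1, 0.7, -0.9]
finger_gap: 0.414
gripper_force: 32.7
tcp in cover [-0.0179  0.0002  0.0245] rot left [-6.1374 -0.0477 -0.7103] delta cover->tool(y,x,z) [-0.0002  0.0179  0.0245] now-tool [-0.      0.0204  0.0225]
```

```bash

python3 inch.py '[[0,0.0006,-0.0037,3,0,0,0.36],[0,0.0006,-0.0037,3,0,0,0.36],[0,0,0,0,0,0,0.36]]'
python3 inch.py '[[0,0.0006,-0.0037,3,0,0,0.36],[0,0.0006,-0.0037,3,0,0,0.36],[0,0,0,0,0,0,0.36]]'
python3 inch.py '[[0,0.0006,-0.0037,3,0,0,0.36],[0,0.0006,-0.0037,3,0,0,0.36],[0,0,0,0,0,0,0.36]]'
python3 d.py 0 0 0
```

```text
time_s: 6.17
ee_pos: [0.518, 0.1988, 0.1016]
orientation: [[0.134, 0.966, 0.222], [0.991, -0.131, -0.025], [0.005, 0.224, -0.975]]
contact_force: [1.0, 0.4, -0.9]
finger_gap: 0.417
gripper_force: 33.3
time_s: 6.42
ee_pos: [0.5174, 0.1987, 0.1084]
orientation: [[0.134, 0.984, 0.12], [0.991, -0.133, -0.012], [0.004, 0.121, -0.993]]
contact_force: [-0.1, -0.2, -1.5]
finger_gap: 0.415
gripper_force: 33.4
time_s: 6.67
ee_pos: [0.5176, 0.1986, 0.1154]
orientation: [[0.134, 0.991, 0.017], [0.991, -0.134, 0.001], [0.004, 0.016, -1.0]]
contact_force: [0.3, -0.1, -0.7]
finger_gap: 0.415
gripper_force: 33.4
tcp in cover [-0.0102 -0.0003  0.0438] rot left [-24.0642  -0.0516  -0.7152] delta cover->tool(y,x,z) [0.0003 0.0102 0.0438] now-tool [0.0005 0.0272 0.0359]
```

```bash

python3 inch.py '[[0,-0.003,0,0,0,0,0.36],[0,-0.003,0,0,0,0,0.36],[0,-0.003,-0.0003,0,0,0,0.36],[0,-0.003,-0.0005,0,0,0,0.36],[0,-0.003,-0.001,0,0,0,0.36]]'
python3 inch.py '[[0,-0.004,-0.001,0,0,0,0.36],[0,-0.004,-0.001,0,0,0,0.36],[0,-0.004,-0.003,0,0,0,0.36],[0,0,-0.003,0,0,0,0.36],[0,0,-0.003,0,0,0,0.36]]'
python3 inch.py '[[0,0,-0.008,0,0,0,0.36],[0,0,-0.012,0,0,0,0.36],[0,0,-0.015,0,0,0,0.36],[0,0,-0.015,0,0,0,0.36],[0,0,-0.015,0,0,0,0.36]]'
python3 inch.py '[[0,0,-0.012,0,0,0,0.36],[0,0,-0.006,0,0,0,0.36],[0,0,0,0,0,0,0.36]]'
python3 - <<'E'
from h import *
a=imaging.read_camera("scene")[:,:,::-1]; b=imaging.read_camera("wrist")[:,:,::-1]
cv2.imwrite("pics/g.png",np.vstack([cv2.resize(a[100:300,160:460],(600,400))[:,:],cv2.resize(b[150:300,210:435],(300,200))[:, :].repeat(1,0) if 0 else cv2.resize(b[130:330,170:470],(600,200))]))
E
```

```text
time_s: 7.08
ee_pos: [0.501, 0.2011, 0.1171]
orientation: [[0.132, 0.991, 0.016], [0.991, -0.132, 0.002], [0.004, 0.015, -1.0]]
contact_force: [0.6, 0.2, -1.0]
finger_gap: 0.418
gripper_force: 33.3
time_s: 7.5
ee_pos: [0.4897, 0.2026, 0.1287]
orientation: [[0.132, 0.991, 0.016], [0.991, -0.132, 0.002], [0.005, 0.015, -1.0]]
contact_force: [0.7, -0.1, -1.2]
finger_gap: 0.417
gripper_force: 33.4
time_s: 7.92
ee_pos: [0.4891, 0.2023, 0.1952]
orientation: [[0.133, 0.991, 0.016], [0.991, -0.133, 0.003], [0.005, 0.016, -1.0]]
contact_force: [0.4, -0.7, -1.4]
finger_gap: 0.412
gripper_force: 33.4
time_s: 8.17
ee_pos: [0.4893, 0.2025, 0.2137]
orientation: [[0.132, 0.991, 0.019], [0.991, -0.132, 0.003], [0.006, 0.018, -1.0]]
contact_force: [0.7, 0.2, -1.1]
finger_gap: 0.413
gripper_force: 33.4
```

View pics/g.png

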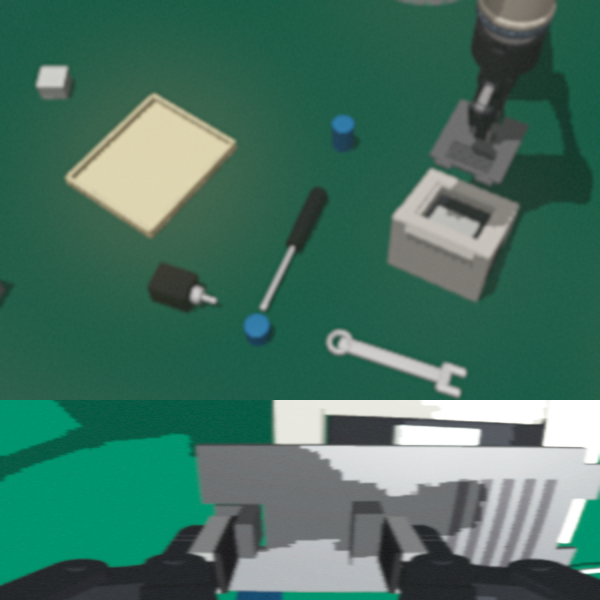

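Cover is off and firmly held; the scene picture shows the bay open, and the bystanders look undisturbed. Heading to the tray.

```bash

python3 inch.py '[[-0.015,0.004,0,0,0,0,0.36],[-0.025,0.006,0,0,0,0,0.36],[-0.029,0.0073,0,0,0,0,0.36],[-0.029,0.0073,0,0,0,0,0.36],[-0.029,0.0073,0,0,0,0,0.36]]'
python3 inch.py '[[-0.029,0.0073,0,0,0,0,0.36],[-0.029,0.0073,0,0,0,0,0.36],[-0.029,0.0073,0,0,0,0,0.36],[-0.029,0.0073,0,0,0,0,0.36],[-0.029,0.0073,0,0,0,0,0.36]]'
python3 inch.py '[[-0.029,0.0073,0,0,0,0,0.36],[-0.029,0.0073,0,0,0,0,0.36],[-0.029,0.0073,0,0,0,0,0.36],[-0.029,0.0073,0,0,0,0,0.36],[-0.029,0.0073,0,0,0,0,0.36]]'
python3 inch.py '[[-0.018,0.005,0,0.4,0,2,0.36],[0,0,0,0.6,0,3,0.36],[0,0,0,0,0,2.8,0.36],[0,0,0,0,0,0,0.36],[0,0,0,0,0,0,0.36]]'
python3 - <<'E'
from fit2 import *
np.set_printoptions(precision=4,suppress=True)
s=env.state();E=np.array(s["orientation"]);t=np.array(s["ee_pos"])
print("delta tool",E.T@(np.array([.5408,-.2442,t[2]])-t),np.degrees(np.arctan2(E[1,1],E[0,1])))
a=imaging.read_camera("top")[:,:,::-1]; b=imaging.read_camera("wrist")[:,:,::-1]
cv2.imwrite("pics/p.png",np.vstack([cv2.resize(a[170:280,340:450],(440,440))[140:],cv2.resize(b[130:400,100:540],(440,270))]) if 0 else np.vstack([cv2.resize(a[180:270,350:440],(640,200)),b]))
E
```

```text
time_s: 8.68
ee_pos: [0.5028, 0.0711, 0.2096]
orientation: [[0.132, 0.991, 0.013], [0.991, -0.132, 0.002], [0.004, 0.013, -1.0]]
contact_force: [-0.1, 0.2, -1.1]
finger_gap: 0.416
gripper_force: 33.4
time_s: 9.1
ee_pos: [0.5198, -0.0777, 0.2095]
orientation: [[0.132, 0.991, 0.013], [0.991, -0.132, 0.003], [0.004, 0.013, -1.0]]
contact_force: [1.0, -0.9, -1.7]
finger_gap: 0.414
gripper_force: 33.4
time_s: 9.52
ee_pos: [0.5368, -0.2262, 0.2093]
orientation: [[0.132, 0.991, 0.013], [0.991, -0.132, 0.003], [0.005, 0.013, -1.0]]
contact_force: [0.7, 0.4, -1.4]
finger_gap: 0.415
gripper_force: 33.4
time_s: 9.93
ee_pos: [0.5396, -0.2433, 0.2096]
orientation: [[0.264, 0.964, -0.004], [0.964, -0.264, 0.006], [0.005, -0.005, -1.0]]
contact_force: [-0.5, 0.5, -0.8]
finger_gap: 0.417
gripper_force: 33.4
delta tool [-0.0006  0.0014 -0.    ] -15.328676700360244
```

View pics/p.png

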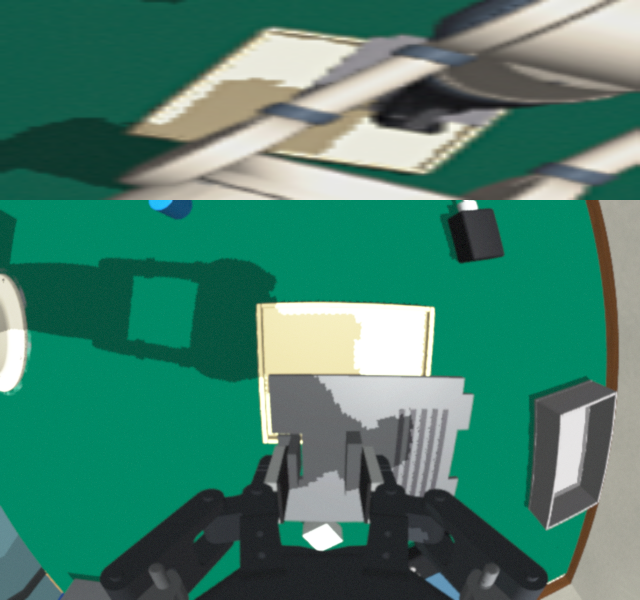

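The wrist view shows the tray's +y rim corners at (258,104) and (434,107). I'll check its position with these.

```bash
python3 - <<'E'
from fit2 import *
np.set_printoptions(precision=4,suppress=True)
c=imaging.get_calibration("wrist"); t=[.562,-.250,np.radians(-15.4)]
print([projw(console(t,np.array([x,.08,.018])),c).round(1) for x in (-.095,.095)])
f=lambda q:np.ravel([projw(console([q[0],q[1],t[2]],np.array([x,.08,.018])),c)-u for x,u in ((-.095,(258,104)),(.095,(434,107)))])
print(least_squares(f,t[:2],x_scale=.1).x)
s=env.state();E=np.array(s["orientation"]); print(s["ee_pos"],np.degrees(cv2.Rodrigues(E.T@np.c_[E[:,0]*[1,1,0],E[:,1]*[1,1,0],[0,0,-1]])[0]).ravel())
E
```

```text
[array([256.5, 103.8]), array([434.6, 106.8])]
[ 0.5625 -0.2504]
[ 0.5398 -0.2431  0.2103] [-0.2372 -0.2804  0.    ]
```

```bash

python3 inch.py '[[-0.001,0.0014,0.015,0,0,0,0.36],[0,0,0.025,0,0,0,0.36],[0,0,0.028,0,0,0,0.36],[0,0,0.028,0,0,0,0.36],[0,0,0.028,0,0,0,0.36]]'
python3 inch.py '[[0,0,0.02,0,0,0,0.36],[0,0,0.014,0,0,0,0.36],[0,0,0.008,0,0,0,0.36],[0,0,0.004,0,0,0,0.36],[0,0,0,0,0,0,0.36]]'
python3 inch.py '[[0,0,0,0,0,0,0.36],[0,0,0,0,0,0,0.36]]'
```

```text
time_s: 10.45
ee_pos: [0.5407, -0.2436, 0.0859]
orientation: [[0.264, 0.965, -0.001], [0.965, -0.264, 0.005], [0.005, -0.003, -1.0]]
contact_force: [-0.4, 0.1, -1.0]
finger_gap: 0.415
gripper_force: 33.4
time_s: 10.87
ee_pos: [0.5408, -0.2437, 0.041]
orientation: [[0.265, 0.964, -0.002], [0.964, -0.265, 0.005], [0.005, -0.003, -1.0]]
contact_force: [-0.2, 1.3, -0.5]
finger_gap: 0.413
gripper_force: 33.4
time_s: 11.03
ee_pos: [0.5416, -0.2443, 0.0428]
orientation: [[0.265, 0.964, 0.001], [0.964, -0.265, 0.004], [0.004, -0.0, -1.0]]
contact_force: [-0.0, 0.4, -0.9]
finger_gap: 0.412
gripper_force: 33.4
```

```bash

python3 inch.py '[[0,0,0.004,0,0,0,0.36],[0,0,0.003,0,0,0,0.36],[0,0,0.003,0,0,0,0.36],[0,0,0,0,0,0,0.36],[0,0,0,0,0,0,0.36]]'
python3 inch.py '[[0,0,0.001,0,0,0,0.36],[0,0,0.001,0,0,0,0.36],[0,0,0,0,0,0,0.36]]'
python3 inch.py '[[0,0,0.001,0,0,0,0.36],[0,0,0,0,0,0,0.36]]'
python3 inch.py '[[0,0,0.001,0,0,0,0.36],[0,0,0,0,0,0,0.36]]'
```

```text
time_s: 11.45
ee_pos: [0.5404, -0.2436, 0.0305]
orientation: [[0.266, 0.964, -0.003], [0.964, -0.266, 0.006], [0.005, -0.004, -1.0]]
contact_force: [-0.9, 0.9, -1.5]
finger_gap: 0.416
gripper_force: 33.4
time_s: 11.7
ee_pos: [0.5406, -0.2437, 0.0288]
orientation: [[0.266, 0.964, -0.002], [0.964, -0.266, 0.005], [0.005, -0.003, -1.0]]
contact_force: [-0.6, -0.2, -1.4]
finger_gap: 0.415
gripper_force: 33.4
time_s: 11.87
ee_pos: [0.5408, -0.2438, 0.028]
orientation: [[0.266, 0.964, -0.002], [0.964, -0.266, 0.005], [0.005, -0.003, -1.0]]
contact_force: [-0.9, 0.2, -0.5]
finger_gap: 0.414
gripper_force: 33.5
time_s: 12.03
ee_pos: [0.5408, -0.2438, 0.0278]
orientation: [[0.266, 0.964, -0.001], [0.964, -0.266, 0.005], [0.004, -0.003, -1.0]]
contact_force: [-0.7, 0.5, 3.5]
finger_gap: 0.418
gripper_force: 35.2
```

Contact at z = 0.0278 m, as expected. Releasing gradually, then backing off.

```bash

python3 inch.py '[[0,0,0,0,0,0,0.44],[0,0,0,0,0,0,0.48],[0,0,0,0,0,0,0.52],[0,0,0,0,0,0,0.56],[0,0,0,0,0,0,0.64]]'
python3 inch.py '[[0,0,0,0,0,0,0.7],[0,0,0,0,0,0,0.75],[0,0,0,0,0,0,0.75]]'
python3 inch.py '[[0,0,-0.003,0,0,0,0.75],[0,0,-0.006,0,0,0,0.75],[0,0,-0.01,0,0,0,0.75],[0,0,-0.02,0,0,0,0.75],[0,0,-0.03,0,0,0,0.75]]'
python3 inch.py '[[0,0,-0.03,0,0,0,0.75],[0,0,-0.03,0,0,0,0.75],[0,0,-0.03,0,0,0,0.75],[0,0,-0.02,0,0,0,0.75],[0,0,0,0,0,0,0.75]]'
python3 - <<'E'
from h import *
a=imaging.read_camera("scene")[:,:,::-1]; b=imaging.read_camera("wrist")[:,:,::-1]
cv2.imwrite("pics/e.png",np.vstack([a[100:300],b]))
E
```

```text
time_s: 12.45
ee_pos: [0.5407, -0.2437, 0.0268]
orientation: [[0.266, 0.964, -0.002], [0.964, -0.266, 0.005], [0.005, -0.003, -1.0]]
contact_force: [0.7, -0.5, 0.2]
finger_gap: 0.637
gripper_force: 0.0
time_s: 12.7
ee_pos: [0.5407, -0.2437, 0.0269]
orientation: [[0.266, 0.964, -0.002], [0.964, -0.266, 0.005], [0.005, -0.003, -1.0]]
contact_force: [0.4, 0.1, -0.0]
finger_gap: 0.751
gripper_force: 0.0
time_s: 13.12
ee_pos: [0.5394, -0.2434, 0.0946]
orientation: [[0.266, 0.964, -0.006], [0.964, -0.266, 0.008], [0.006, -0.008, -1.0]]
contact_force: [0.2, -0.2, 0.9]
finger_gap: 0.75
gripper_force: 0.0
time_s: 13.53
ee_pos: [0.5426, -0.2455, 0.2141]
orientation: [[0.266, 0.964, 0.008], [0.964, -0.266, 0.0], [0.002, 0.008, -1.0]]
contact_force: [0.3, 0.2, 1.5]
finger_gap: 0.751
gripper_force: 0.0
```

View pics/e.png

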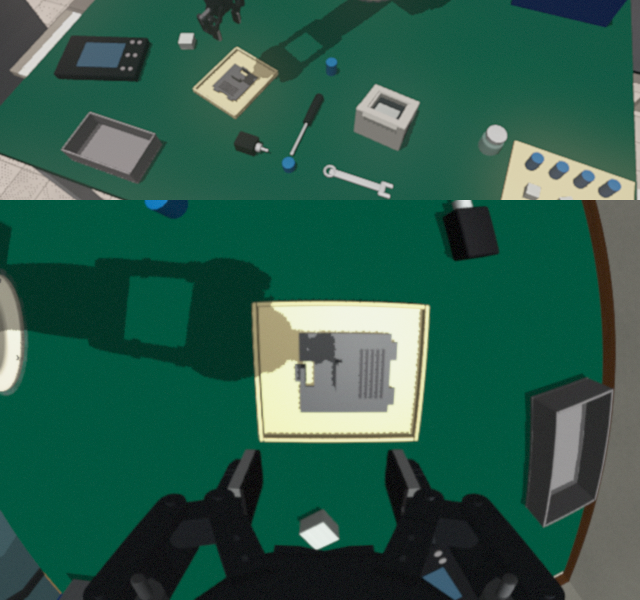

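The cover lies flat near the middle of the tray, right way up. The gripper is clear and the bystanders look undisturbed.

```bash
python3 -c "
from bench import env, imaging
print(env.hand_in())"
```

```text
the job is handed in; nothing more can be done
None
```

The cover is off the box and lying flat, right way up, near the middle of the tray, released with the gripper clear; I handed the job in at about 13.6 s, but hand_in returned no verdict.

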